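Call the painter and show what to pour where

TASK

Call the painter: press the round call button right down with the fingertips and let it come up, then show her what to pour into what: point down at the lid of the lowest of the three lidded jars, fingertips a finger's breadth or two above it, and stay there about two seconds; then point in the same way at the mouth of the paper cup that stands in the drip tray, and finish while still pointing at it from just above. Touch neither the jar nor the cup, point at no other jar or cup, grasp and lift nothing, and leave everything else where it stands.

Things in the scene. Friction and masses are not known exactly. Their poses are not given: they have to be found in the camera images.
- call (a joint): travel of the call button's round cap in m: 0 up, 0.006 fully down; a spring returns it, about 5 N holds it fully down
- call_top (a point): centre of the top of the grey round cap (40 mm across) of the call button, a small round white housing (56 mm across, cap top 22 mm above the table) fixed to the table at the robot's right; z up. It moves down with the cap
- jar_low: the jar to point at: the lowest of three glass jars with metal screw lids (60 mm across), all 68 mm across the body; this one is 62 mm high. origin: centre of its underside, z up
- jar_low_lid (a point): centre of the top of the lowest jar's lid, 62 mm above the table; z up
- jar_mid: lidded glass jar, 68 mm across and 92 mm high; not the one meant; origin: centre of its underside, z up
- jar_mid_lid (a point): centre of the top of its lid
- jar_tall: lidded glass jar, 68 mm across and 122 mm high; not the one meant; origin: centre of its underside, z up
- jar_tall_lid (a point): centre of the top of its lid
- tray: grey drip tray fixed to the table at the robot's left: 300 (its x) x 280 (its y) x 45 mm high, walls and floor 6 mm; a white canvas panel 220 x 120 x 18 mm lies in its +y half (centre at y = 65 mm), the cup stands in its bare -y half. Origin: centre of its underside
- cup_tray: the cup to point at: open paper cup standing upright in the drip tray, 76 mm across the rim, 90 mm high, wall 3 mm, so its rim is 96 mm above the table; origin: centre of its underside, z up
- cup_tray_rim (a point): centre of that cup's mouth, level with the rim; z up
- cup_front: same paper cup as the one in the tray: 76 mm across the rim, 90 mm high; on the table on the robot's side of the jars; not the one meant; origin: centre of its underside, z up
- cup_front_rim (a point): centre of its mouth
- cup_back: same paper cup as the one in the tray: 76 mm across the rim, 90 mm high; on the table beyond the jars; not the one meant; origin: centre of its underside, z up
- cup_back_rim (a point): centre of its mouth
- knife: palette knife (broad 65 mm blade), 190 mm long, lying flat between the jars and the button, along its own x; bystander; origin in its underside near the middle
- brush: paint brush, 200 mm long, lying to the right of the jars, along its own x; bystander; origin in its underside near the middle
- can: spray can, 64 mm across, 190 mm high, at the far left beyond the tray; bystander; origin: centre of its underside, z up

How it is judged:
By the outcome, as a careful person would: the job done as asked, in the order asked, and still so for the second after the job is handed in, with the robot touching nothing.
It also fails if it takes over 48 s, if anything falls off the work surface, if the arm or the gripper's body presses on something with over 40 N, if the wrist force passes 120 N, or if a joint passes its speed limit or range.

ROBOT

A 7-joint arm with a two-finger parallel gripper is mounted at the origin on the work surface. World frame = base frame: x ahead of the robot, y to its left, z up, the work surface at z = 0. Lengths are in m, angles in rad, forces in N, time in s.
With the tool pointing down it reaches from about 0.4 to 0.85 m from the base axis. Payload 10.4 kg.
Tool frame: the origin (TCP) lies between the finger pads, 19 mm behind the fingertips; this is the grasp point; z points along the fingers, y is the line along which they close (so a half turn about z gives the same grasp; the last joint's range is limited). The gripper opens to 85 mm and grips with 20 to 120 N. Pads are 22 mm wide; open, the fingers measure 114 mm over their backs; the gripper's body (76 mm by 85 mm) begins 54 mm behind the grasp point. The pads swing forward as they close: fully open they stand 13 mm farther back than shut.
Start: joints at [1.165, 0.332, -0.065, 1.46, 0.022, 1.35, -0.088], TCP at [0.233, -0.58, 0.25] pointing down, gripper open.
Joint ranges: [-2.6, 2.6], [-0.5, 2.12], [-1.47, 1.34], [0.16, 2.42], [-1.27, 4.41], [0.06, 2.06], [-2.6, 2.6]. Speed limits (rad/s): [2.22, 2.22, 2.79, 2.79, 3.14, 3.14, 3.14].

INTERFACE

Orientations are given as a unit quaternion [x, y, z, w].
In Python, from workcell import manip gives the robot as it stands. The module is installed in compiled form; this text tells all that it offers.
- The arm moves only by the tool step_arm, never from a script. Its argument "moves" is a list of rows, each a list of 7 numbers: the closure, from 0 (fully open) to 1 (shut), then the shift along the world's x, y, z in mm, then the turn, a rotation vector about the world's x, y, z in rad. In form: [[grip, tx, ty, tz, ax, ay, az], ...]. A call has 1 to 10 rows; each row is the pose to reach, as a shift and turn from the pose commanded when the call began; what a row does not reach only later rows make up. A row lasts 1/10 s, in which the tool goes at most 50 mm and 8.59 degrees, less where a joint would pass 70% of its speed; a pose out of reach is approached as far as the arm can. A call with a gripper value outside its range is refused whole. The fingers move at their own pace and stop on an object; "grip_force" is the grip in N (left out, the last holds). Time passes only in rows, so rows that repeat a pose let the fingers close. It gives the time, the measured TCP pose, the force, the opening and the grip force at its end, in the units of the state.
- manip.get_obs(): the state, without advancing time (a new reading comes with each control period).
- manip.camera(name): name is "scene" or "top" or "wrist"; returns a dict with "image" (384x512x3 uint8, blue, green, red), "K" (3x3 intrinsics, pixels), "dist_coeffs" ([k1, k2, p1, p2, k3] as OpenCV has them; the pictures are not rectified), "rvec" (rotation vector, rad) and "tvec" (3), from world to camera coordinates, as OpenCV has them; the wrist camera has in their place "mount" (4x4, takes a point from camera to tool coordinates, whose origin is the TCP and whose axes are the flange's). Camera axes: x right, y down, z forward; pixel columns grow to the right and rows downward; lengths in m; the calibration is good to about 2 mm. A picture is of the moment at which its call begins: read the wrist's pose just before it. There is no depth.
- manip.hand_in(): hands the job in; it is judged then, once.
The state is a dict: "clock": time; "joint_pos": joint angles; "joint_velocities": joint speeds; "tau": joint torques, N m; "position": TCP position; "ee_rot": TCP orientation; "ft_force": force on the tool from outside, world axes, zero at the start; "torque": the same for the moment, N m; "grip_width": opening from 0.0 (shut) to 1.0 (fully open); "grasp_force": force on a finger pad.
Only numpy, scipy, OpenCV 4.12 (cv2) and the standard library are available. Lean on these libraries where they do the work, as an engineer would, in place of code of your own. Each camera call takes 0.05 s, during which the arm holds its last target. There are 200 camera calls.

## Working session

There is one attempt and no reset: what is moved stays moved. The work goes in short steps, Python scripts to look and compute and a tool call to move; the robot and the scene stay as the last step left them, time stands still between calls to the robot, and variables do not carry over. Pictures are saved under pics/ and viewed, at most 10 in all, crops included, and the job is handed in when it is done.

Besides the shell and the picture viewer there is one more tool, called after "Request:" by a JSON object that holds its "method" and its "body", one argument or row to a line. step_arm: Moves the arm, as the interface text tells. Its arguments: {"type":"object","properties":{"moves":{"type":"array","items":{"type":"array","items":{"type":"number"}}},"grip_force":{"type":"number"}},"required":["moves"]}

```bash
mkdir -p pics; cat > h.py <<'E'
import numpy as np, cv2
from workcell import manip
def ray(c,uv):
    p=cv2.undistortPoints(np.array([[uv]],float),c['K'],c['dist_coeffs'])[0,0]
    R=cv2.Rodrigues(np.array(c['rvec'],float))[0]; t=np.array(c['tvec'],float).ravel()
    return -R.T@t, R.T@np.array([p[0],p[1],1])
def onz(c,uv,z):
    o,d=ray(c,uv); return o+d*(z-o[2])/d[2]
def two(c1,u1,c2,u2):
    o1,d1=ray(c1,u1);o2,d2=ray(c2,u2)
    s=np.linalg.lstsq(np.c_[d1,-d2],o2-o1,rcond=None)[0]
    a,b=o1+s[0]*d1,o2+s[1]*d2
    return (a+b)/2,np.linalg.norm(a-b)
E
python3 - <<'E'
from h import *
import pickle
o=manip.get_obs(); print({k:np.round(o[k],3) for k in('clock','position','ee_rot','ft_force','grip_width')})
cs={n:manip.camera(n) for n in('scene','top')}
pickle.dump(cs,open('cs.pkl','wb'))
for n,c in cs.items(): cv2.imwrite(f'pics/{n}.png',c['image']); print(n,ray(c,(256,192)))
E
```

```text
{'clock': np.float64(0.0), 'position': array([ 0.233, -0.579,  0.249]), 'ee_rot': array([ 0.982,  0.19 , -0.   , -0.001]), 'ft_force': array([-0.695, -0.611,  0.094]), 'grip_width': np.float64(1.001)}
scene (array([ 0.95535657, -0.477109  ,  0.99107508]), array([-0.34788398,  0.50040203, -0.79286608]))
top (array([0.27321803, 0.08414206, 1.54206809]), array([ 0.21268532, -0.00291128, -0.9772126 ]))
```

View pics/scene.png

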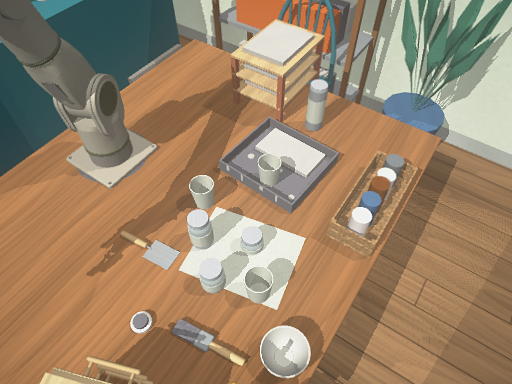

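View pics/top.png

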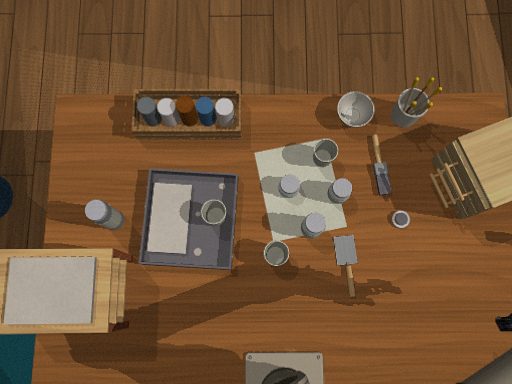

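The scene view shows the button at about (141,321), jars at (200,215), (211,265) and (252,234), and the tray cup at (269,160). In the top view they are at (401,219), (314,222), (340,187), (289,184) and (213,211). I'll enlarge both views to get the lids and rims more precisely.

```bash
python3 - <<'E'
from h import *
import pickle
cs=pickle.load(open('cs.pkl','rb'))
S=cs['scene']['image'];T=cs['top']['image']
def crop(I,x,y,w,h):
    k=cv2.resize(I[y:y+h,x:x+w],None,fx=6,fy=6,interpolation=cv2.INTER_CUBIC)
    for i in range(0,w,10):
        cv2.line(k,(i*6+3,0),(i*6+3,6),(0,0,255),1); cv2.putText(k,str(x+i),(i*6,16),0,.3,(0,0,255),1)
    for i in range(0,h,10):
        cv2.line(k,(0,i*6+3),(6,i*6+3),(0,0,255),1); cv2.putText(k,str(y+i),(8,i*6+6),0,.3,(0,0,255),1)
    return k
a=np.hstack([crop(S,180,200,100,48),crop(S,125,305,32,48)])
b=np.hstack([crop(S,250,140,50,48),crop(T,385,200,32,48),crop(T,195,190,50,48)])
cv2.imwrite('pics/z1.png',np.vstack([a,b]))
cv2.imwrite('pics/z2.png',np.hstack([crop(T,270,165,88,80),crop(S,190,250,40,80)]))
E
```

```text
(no output)
```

View pics/z1.png

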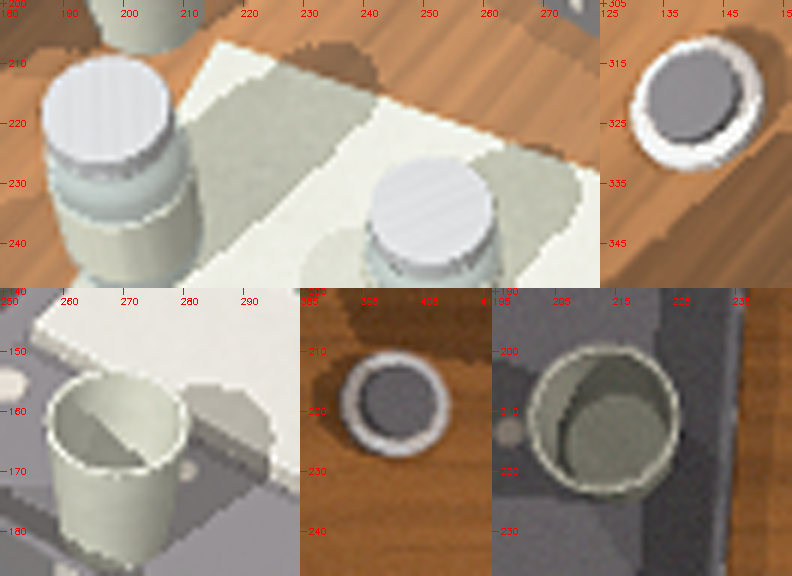

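View pics/z2.png

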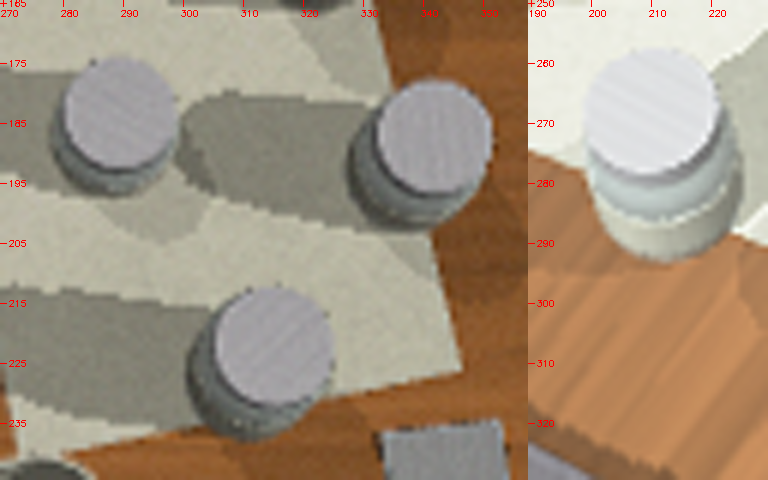

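The crops give these centres, as scene / top pixels:

| Item | Scene | Top |
|---|---|---|
| Low lid | (251.6,234.9) | (289.6,183.2) |
| Mid lid | (210.4,268.2) | (341.9,187.4) |
| Tall lid | (197.4,218) | (315.2,222) |
| Cap | (140.3,320.8) | (400.9,218.2) |
| Tray cup rim | (269.2,161.9) | (213.1,211.6) |

```bash
python3 - <<'E'
from h import *
import pickle
cs=pickle.load(open('cs.pkl','rb'));S,T=cs['scene'],cs['top']
for n,s,t,z in[('low',(251.6,234.9),(289.6,183.2),.062),('mid',(210.4,268.2),(341.9,187.4),.092),('tall',(197.4,218),(315.2,222),.122),('cap',(140.3,320.8),(400.9,218.2),.022),('cup',(269.2,161.9),(213.1,211.6),.096)]:
    p,e=two(S,s,T,t); print(n,p.round(4),round(e,4),onz(S,s,z).round(4),onz(T,t,z).round(4),'r',np.hypot(*p[:2]).round(3))
from scipy.spatial.transform import Rotation as R
print(R.from_quat(manip.get_obs()['ee_rot']).as_matrix().round(3))
for n,uv in[('front',(276,253)),('back',(325,152))]: print(n,onz(T,uv,.09).round(3))
for n,uv in[('tl',(148,170)),('tr',(238,172)),('br',(235,269)),('bl',(140,266))]: print(n,onz(T,uv,.045).round(3))
print('can',onz(T,(97,210),.19).round(3))
E
```

```text
low [ 0.6236 -0.0246  0.0612] 0.0012 [ 0.6242 -0.0245  0.062 ] [ 0.623  -0.0249  0.062 ] r 0.624
mid [ 0.6029 -0.1815  0.0903] 0.0011 [ 0.6039 -0.1816  0.092 ] [ 0.6022 -0.1816  0.092 ] r 0.63
tall [ 0.4917 -0.0934  0.1219] 0.0006 [ 0.4919 -0.0932  0.122 ] [ 0.4915 -0.0936  0.122 ] r 0.5
cap [ 0.5186 -0.3769  0.0185] 0.0001 [ 0.5202 -0.3772  0.022 ] [ 0.518  -0.3758  0.022 ] r 0.641
cup [0.5288 0.2094 0.0963] 0.0018 [0.5293 0.2103 0.096 ] [0.5282 0.2088 0.096 ] r 0.569
[[ 0.928  0.374 -0.001]
 [ 0.374 -0.928  0.001]
 [-0.    -0.001 -1.   ]]
front [0.404 0.021 0.09 ]
back [ 0.715 -0.134  0.09 ]
tl [0.671 0.42  0.045]
tr [0.664 0.136 0.045]
br [0.36  0.144 0.045]
bl [0.371 0.432 0.045]
can [0.518 0.524 0.19 ]
```

All heights match the text: low 0.061, mid 0.090, tall 0.122, cap 0.019 and cup 0.096. I'll shut the fingers and move above the button.

Request:
{"method": "step_arm", "body": {
  "moves": [
    [1,40,28,0,0,0,0],
    [1,80,57,0,0,0,0],
    [1,120,85,0,0,0,0],
    [1,160,114,0,0,0,0],
    [1,200,142,0,0,0,0],
    [1,240,170,0,0,0,0],
    [1,270,192,-20,0,0,0],
    [1,286,203,-60,0,0,0],
    [1,286,203,-100,0,0,0],
    [1,286,203,-130,0,0,0]
  ]
}}

```text
clock: 1.1
position: [0.5192, -0.3752, 0.1169]
ee_rot: [0.982, 0.191, -0.001, -0.001]
ft_force: [0.5, -0.2, 0.2]
grip_width: -0.002
grasp_force: 0.0
```

Request:
{"method": "step_arm", "body": {
  "moves": [
    [1,0,0,-20,0,0,0],
    [1,0,0,-40,0,0,0],
    [1,0,0,-40,0,0,0],
    [1,0,0,-40,0,0,0],
    [1,0,0,-40,0,0,0]
  ]
}}

```text
clock: 1.6
position: [0.5201, -0.3772, 0.0814]
ee_rot: [0.982, 0.19, 0.001, 0.001]
ft_force: [-1.0, 0.7, -0.3]
grip_width: 0.0
grasp_force: 0.0
```

```bash
python3 - <<'E'
from h import *
o=manip.get_obs(); print(o['position'])
S,W=manip.camera('scene'),manip.camera('wrist')
a=cv2.resize(S['image'][250:350,80:200],None,fx=4,fy=4)
cv2.imwrite('pics/b1.png',np.hstack([a,cv2.resize(W['image'],(320,400))]))
R=cv2.Rodrigues(S['rvec'])[0]
for p in([.520,-.377,.062],[.519,-.377,.022]): print(cv2.projectPoints(np.array([p]),S['rvec'],S['tvec'],S['K'],S['dist_coeffs'])[0].ravel())
E
```

```text
[ 0.52010909 -0.37720022  0.08144269]
[136.26905824 315.27429385]
[140.01183734 320.47747241]
```

View pics/b1.png

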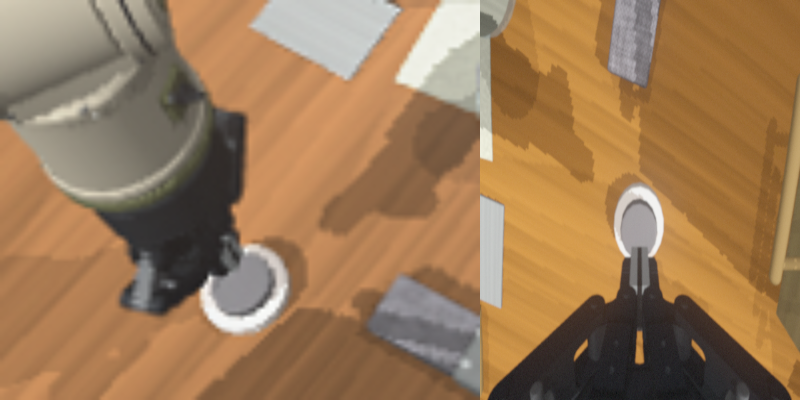

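In the scene crop the fingertips, at about (138,316), sit just above the cap centre at (140,320). The wrist view shows them lined up on it too. I'll press down and watch the force.

Request:
{"method": "step_arm", "body": {
  "moves": [
    [1,0,0,-15,0,0,0],
    [1,0,0,-28,0,0,0],
    [1,0,0,-36,0,0,0],
    [1,0,0,-40,0,0,0],
    [1,0,0,-43,0,0,0],
    [1,0,0,-43,0,0,0],
    [1,0,0,-43,0,0,0]
  ]
}}

```text
clock: 2.4
position: [0.5196, -0.3768, 0.0375]
ee_rot: [0.982, 0.19, 0.0, 0.0]
ft_force: [-1.8, 1.3, 3.5]
grip_width: 0.002
grasp_force: 1.7
```

Request:
{"method": "step_arm", "body": {
  "moves": [
    [1,0,0,-2,0,0,0],
    [1,0,0,-3,0,0,0],
    [1,0,0,-4,0,0,0],
    [1,0,0,-4,0,0,0],
    [1,0,0,-4,0,0,0]
  ]
}}

```text
clock: 2.9
position: [0.5199, -0.3771, 0.0347]
ee_rot: [0.982, 0.19, 0.0, 0.001]
ft_force: [-5.6, 5.0, 15.9]
grip_width: 0.002
grasp_force: 7.9
```

The force is 15.9 N, well past the 5 N spring, and the tip is about 16 mm above the table, so the button is fully down. I'll release it and rise.

Request:
{"method": "step_arm", "body": {
  "moves": [
    [1,0,0,6,0,0,0],
    [1,0,0,20,0,0,0],
    [1,0,0,50,0,0,0],
    [1,0,0,90,0,0,0],
    [1,0,0,130,0,0,0],
    [1,0,0,170,0,0,0],
    [1,0,0,200,0,0,0],
    [1,0,0,215,0,0,0],
    [1,0,0,215,0,0,0],
    [1,0,0,215,0,0,0]
  ]
}}

```text
clock: 3.9
position: [0.5191, -0.3765, 0.2465]
ee_rot: [0.982, 0.19, -0.001, -0.001]
ft_force: [0.4, 0.4, 0.8]
grip_width: 0.003
grasp_force: 0.0
```

Request:
{"method": "step_arm", "body": {
  "moves": [
    [1,5,40,0,0,0,0],
    [1,10,80,0,0,0,0],
    [1,15,120,0,0,0,0],
    [1,20,160,0,0,0,0],
    [1,27,200,0,0,0,0],
    [1,35,240,0,0,0,0],
    [1,55,280,0,0,0,0],
    [1,80,315,0,0,0,0],
    [1,104,352,0,0,0,0],
    [1,104,352,0,0,0,0]
  ]
}}

```text
clock: 4.9
position: [0.6241, -0.0174, 0.2451]
ee_rot: [0.981, 0.194, -0.001, -0.002]
ft_force: [-0.8, 0.5, -0.7]
grip_width: -0.003
grasp_force: 0.0
```

Request:
{"method": "step_arm", "body": {
  "moves": [
    [1,0,0,-30,0,0,0],
    [1,0,0,-60,0,0,0],
    [1,0,0,-90,0,0,0],
    [1,0,0,-90,0,0,0],
    [1,0,0,-90,0,0,0]
  ]
}}

```text
clock: 5.4
position: [0.6228, -0.0249, 0.1572]
ee_rot: [0.982, 0.19, -0.001, -0.0]
ft_force: [0.8, -0.8, 0.6]
grip_width: -0.003
grasp_force: 0.0
```

Request:
{"method": "step_arm", "body": {
  "moves": [
    [1,0,0,-20,0,0,0],
    [1,0,0,-38,0,0,0],
    [1,0,0,-48,0,0,0],
    [1,1,0,-51,0,0,0],
    [1,1,0,-51,0,0,0],
    [1,1,0,-51,0,0,0]
  ]
}}

```text
clock: 6.0
position: [0.6251, -0.0247, 0.1082]
ee_rot: [0.982, 0.19, 0.001, 0.0]
ft_force: [0.3, -0.2, 0.1]
grip_width: 0.001
grasp_force: 0.0
```

```bash
python3 - <<'E'
from h import *
o=manip.get_obs(); print(o['position'],o['ft_force'])
S,W=manip.camera('scene'),manip.camera('wrist')
a=cv2.resize(S['image'][170:290,120:300],(600,400))
cv2.imwrite('pics/j1.png',np.hstack([a[:,:480],cv2.resize(W['image'],(320,400))]))
c=S['image'][305:340,125:157]; cv2.imwrite('pics/cap.png',cv2.resize(c,None,fx=6,fy=6))
E
```

```text
[ 0.62514226 -0.02474164  0.10821039] [ 0.25702198 -0.17167465  0.0739971 ]
```

View pics/j1.png

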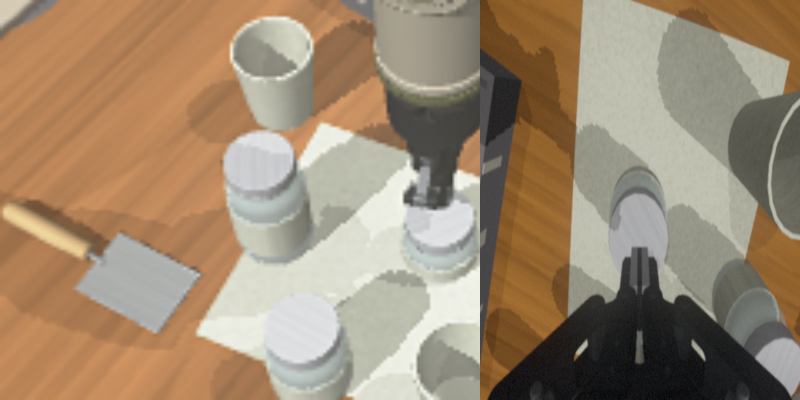

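View pics/cap.png

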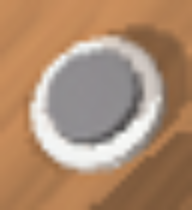

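The fingertips hover just over the low jar's lid, at about (430,205) in the crop, without touching it. The cap is back up. I'll stay here for about 2.3 s.

Request:
{"method": "step_arm", "body": {
  "moves": [
    [1,0,0,0,0,0,0],
    [1,0,0,0,0,0,0],
    [1,0,0,0,0,0,0],
    [1,0,0,0,0,0,0],
    [1,0,0,0,0,0,0],
    [1,0,0,0,0,0,0],
    [1,0,0,0,0,0,0],
    [1,0,0,0,0,0,0],
    [1,0,0,0,0,0,0],
    [1,0,0,0,0,0,0]
  ]
}}

```text
clock: 7.1
position: [0.6245, -0.0248, 0.107]
ee_rot: [0.982, 0.19, -0.0, 0.0]
ft_force: [0.9, 0.2, 1.0]
grip_width: -0.002
grasp_force: 0.0
```

Request:
{"method": "step_arm", "body": {
  "moves": [
    [1,0,0,0,0,0,0],
    [1,0,0,0,0,0,0],
    [1,0,0,0,0,0,0],
    [1,0,0,0,0,0,0],
    [1,0,0,0,0,0,0],
    [1,0,0,0,0,0,0],
    [1,0,0,0,0,0,0],
    [1,0,0,0,0,0,0],
    [1,0,0,0,0,0,0],
    [1,0,0,0,0,0,0]
  ]
}}

```text
clock: 8.1
position: [0.6245, -0.0248, 0.107]
ee_rot: [0.982, 0.19, 0.0, 0.0]
ft_force: [0.7, 0.1, -0.7]
grip_width: -0.002
grasp_force: 0.0
```

Request:
{"method": "step_arm", "body": {
  "moves": [
    [1,0,0,0,0,0,0],
    [1,0,0,0,0,0,0],
    [1,0,0,30,0,0,0],
    [1,0,0,70,0,0,0],
    [1,0,0,110,0,0,0],
    [1,0,0,130,0,0,0],
    [1,0,0,130,0,0,0],
    [1,0,0,130,0,0,0]
  ]
}}

```text
clock: 8.9
position: [0.6244, -0.0248, 0.2369]
ee_rot: [0.982, 0.19, 0.0, 0.0]
ft_force: [-0.4, 0.1, 0.1]
grip_width: 0.002
grasp_force: 0.0
```

Request:
{"method": "step_arm", "body": {
  "moves": [
    [1,-15,37,0,0,0,0],
    [1,-30,75,0,0,0,0],
    [1,-45,112,0,0,0,0],
    [1,-60,150,0,0,0,0],
    [1,-75,185,0,0,0,0],
    [1,-88,216,0,0,0,0],
    [1,-95,234,0,0,0,0],
    [1,-95,234,0,0,0,0],
    [1,-95,234,0,0,0,0]
  ]
}}

```text
clock: 9.8
position: [0.5291, 0.2087, 0.2358]
ee_rot: [0.982, 0.19, -0.001, 0.0]
ft_force: [0.3, 0.3, -0.3]
grip_width: 0.003
grasp_force: 0.0
```

Next I lower to TCP 0.139, which puts the tips about 24 mm above the rim.

Request:
{"method": "step_arm", "body": {
  "moves": [
    [1,0,0,-30,0,0,0],
    [1,0,0,-60,0,0,0],
    [1,0,0,-80,0,0,0],
    [1,0,0,-91,0,0,0],
    [1,0,0,-97,0,0,0],
    [1,0,0,-97,0,0,0],
    [1,0,0,-97,0,0,0],
    [1,0,0,-97,0,0,0]
  ]
}}

```text
clock: 10.6
position: [0.53, 0.2094, 0.1411]
ee_rot: [0.982, 0.19, 0.001, -0.0]
ft_force: [-0.1, -0.1, 0.2]
grip_width: -0.0
grasp_force: 0.0
```

```bash
python3 - <<'E'
from h import *
o=manip.get_obs(); print(o['position'],o['ft_force'],o['clock'])
S,W=manip.camera('scene'),manip.camera('wrist')
a=cv2.resize(S['image'][100:260,180:370],(475,400))
cv2.imwrite('pics/c1.png',np.hstack([a,cv2.resize(W['image'],(320,400))]))
E
```

```text
[0.53002534 0.20939364 0.14105941] [-0.11323826 -0.11049151  0.16320581] 10.6
```

View pics/c1.png

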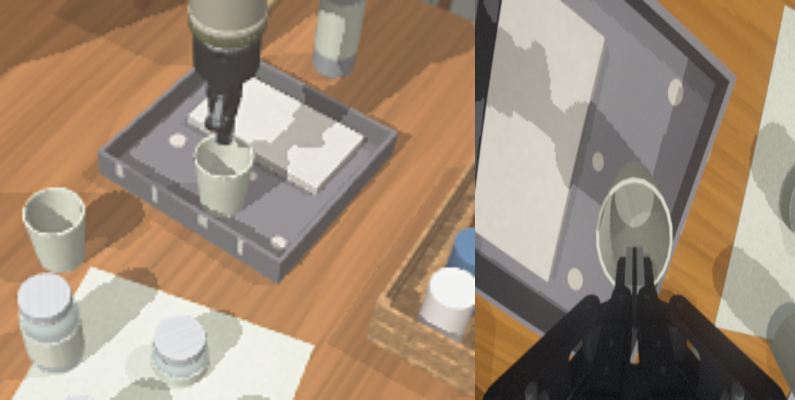

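The fingertips, at about (225,140) in the crop, are just above the mouth of the tray cup and touch nothing. I'll hold about two seconds and hand in.

Request:
{"method": "step_arm", "body": {
  "moves": [
    [1,0,0,0,0,0,0],
    [1,0,0,0,0,0,0],
    [1,0,0,0,0,0,0],
    [1,0,0,0,0,0,0],
    [1,0,0,0,0,0,0],
    [1,0,0,0,0,0,0],
    [1,0,0,0,0,0,0],
    [1,0,0,0,0,0,0],
    [1,0,0,0,0,0,0],
    [1,0,0,0,0,0,0]
  ]
}}

```text
clock: 11.7
position: [0.5295, 0.2092, 0.14]
ee_rot: [0.982, 0.19, -0.0, 0.0]
ft_force: [0.2, -0.5, 0.5]
grip_width: 0.002
grasp_force: 0.0
```

Request:
{"method": "step_arm", "body": {
  "moves": [
    [1,0,0,0,0,0,0],
    [1,0,0,0,0,0,0],
    [1,0,0,0,0,0,0],
    [1,0,0,0,0,0,0],
    [1,0,0,0,0,0,0],
    [1,0,0,0,0,0,0],
    [1,0,0,0,0,0,0],
    [1,0,0,0,0,0,0],
    [1,0,0,0,0,0,0],
    [1,0,0,0,0,0,0]
  ]
}}

```text
clock: 12.7
position: [0.5294, 0.2092, 0.14]
ee_rot: [0.982, 0.19, -0.0, 0.0]
ft_force: [0.3, 0.1, 0.1]
grip_width: 0.002
grasp_force: 0.0
```

```bash
python3 -c "
from workcell import manip
print(manip.hand_in())"
```

```text
the job is handed in; nothing more can be done
None
```

The job is handed in (no verdict was returned): I pressed the call button fully and let it come up, pointed at the lowest jar's lid for just over two seconds, and finished at 12.7 s still pointing from about 25 mm above the mouth of the cup in the drip tray.

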